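# Swing-test two welding-jig stops and find the one that binds

### The job

Swing-test the two hinged stop arms of the welding jig by their black knobs, the robot's left one first and then the right one, starting near closed and swinging towards the robot's left: one turns freely all the way, the other has something jammed in its pivot box and binds part-way. Open each arm until it comes to its open stop or you feel it bind, and never force the binding one (15 N at the knob is plenty). Leave the free arm fully open and the binding arm swung back fully closed, let go of both, and leave the spray can, the hammer and the wire brush alone.

Things in the scene. Friction and masses are not known exactly. Their poses are not given: they have to be found in the camera images.
- left_knob (a point): The middle of the upright black round knob (24 mm across, 62 mm tall, from 53 to 115 mm above the table) near the end of the robot's left (+y) swing arm; this point is 90 mm above the table. It stands 150 mm from the pivot axis; the arm is a bright steel flat bar (28 mm wide, top face 47 mm above the table) that reaches 16 mm beyond the knob's axis. Free space all round above the bar.
- left_pivot (a point): On the vertical pivot axis of the robot's left (+y) arm, on the roof (70 mm above the table) of its closed blue steel pivot box (129 x 134 mm, fixed on a 205 x 170 mm foot plate), marked by a steel boss. The frame is that of the box: its front, from whose slot the arm reaches out, faces its own -x; its +y is to the left as seen from the robot.
- left_arm (a joint): Arm angle, rad: 0 = closed stop, knob to the robot's right (40 deg off the box's -x towards its -y); grows as the knob swings to the robot's left (clockwise from above); 1.4 = open stop. Stays where left. Starts at 0 to 0.2. Free: drags about 2 N at the knob. Jammed: binds from 0.5 to 0.8 rad on, the force then rising springily, about 1 N per mm of knob travel.
- right_knob (a point): The middle of the upright black round knob (24 mm across, 62 mm tall, from 53 to 115 mm above the table) near the end of the robot's right (-y) swing arm; this point is 90 mm above the table. It stands 150 mm from the pivot axis; the arm is a bright steel flat bar (28 mm wide, top face 47 mm above the table) that reaches 16 mm beyond the knob's axis. Free space all round above the bar.
- right_pivot (a point): On the vertical pivot axis of the robot's right (-y) arm, on the roof (70 mm above the table) of its closed blue steel pivot box (129 x 134 mm, fixed on a 205 x 170 mm foot plate), marked by a steel boss. The frame is that of the box: its front, from whose slot the arm reaches out, faces its own -x; its +y is to the left as seen from the robot.
- right_arm (a joint): Arm angle, rad: 0 = closed stop, knob to the robot's right (40 deg off the box's -x towards its -y); grows as the knob swings to the robot's left (clockwise from above); 1.4 = open stop. Stays where left. Starts at 0 to 0.2. Free: drags about 2 N at the knob. Jammed: binds from 0.5 to 0.8 rad on, the force then rising springily, about 1 N per mm of knob travel.
- left_box: The left arm's fixed blue pivot box; origin on the table, under the pivot axis. Same axes as left_pivot. What is inside cannot be seen.
- right_box: The right arm's fixed blue pivot box, the same as the left one; origin on the table, under the pivot axis.
- spray: Spray can, 56 mm across, 170 mm tall, standing beyond the boxes; origin at the centre of its underside. Leave alone.
- hammer: Hammer with a yellow handle, lying to the right of the arms. Leave alone.
- cupbrush: Brass wire cup brush, 64 mm across, 42 mm tall, to the left of the arms; origin at the centre of its underside. Leave alone.

How it is judged (in metres and radians):
On the way, in this order (a step that is already met when the one before it is completed fails the run):
1. the left arm is swung well into its arc (beyond 0.45 rad) (value of joint left_arm above 0.45 rad), for 0.1 s.
2. then the right arm is swung well into its arc (beyond 0.45 rad) (value of joint right_arm above 0.45 rad), for 0.1 s.
At the end, for the whole second after the job is handed in: One arm (the free one: the other cannot be opened without force) stands open beyond 1.28 rad of 1.4, the binding one is closed to less than 0.07 rad, and both are at rest (((value of joint left_arm above 1.28 rad and value of joint right_arm below 0.07 rad) or (value of joint right_arm above 1.28 rad and value of joint left_arm below 0.07 rad)) and velocity of joint left_arm between -0.05 and 0.05 rad/s and velocity of joint right_arm between -0.05 and 0.05 rad/s); the robot touches nothing.
It fails at once if the jam in the left pivot box is forced (over 75 N between the jammed piece and the box's sprung liner, which takes 20 N or more at the knob) (contact force between left_liner_c0 and anything else above 75 N).
It fails at once if the jam in the right pivot box is forced (over 75 N between the jammed piece and the box's sprung liner, which takes 20 N or more at the knob) (contact force between right_liner_c0 and anything else above 75 N).
It fails at once if the spray can is shifted by more than 20 mm (distance of spray from where it was at the start of the episode above 0.02 m).
It fails at once if the hammer is shifted by more than 20 mm (distance of hammer from where it was at the start of the episode above 0.02 m).
It fails at once if the wire brush is shifted by more than 20 mm (distance of cupbrush from where it was at the start of the episode above 0.02 m).
It also fails if it takes over 72 s, if anything falls off the work surface, if the arm or the gripper's body presses on something with over 40 N, if the wrist force passes 120 N, or if a joint passes its speed limit or range.

### The arm

A 7-joint arm with a two-finger parallel gripper is mounted at the origin on the work surface. World frame = base frame: x ahead of the robot, y to its left, z up, the work surface at z = 0. Lengths are in m, angles in degrees, forces in N, time in s.
With the tool pointing down it reaches from about 0.4 to 0.9 m from the base axis. Payload 5.5 kg.
Tool frame: the origin (TCP) lies midway between the tips of the shut fingers; the grasp point (between the pads) lies 19 mm behind it; y points along the fingers, z is the direction in which the jaws open and shut, and the axes are right-handed (so a half turn about y gives the same grasp; the last joint's range is limited). The gripper opens to 92 mm and grips with 3 to 60 N. Pads are 19 mm wide; open, the fingers measure 130 mm over their backs; the gripper's body (75 mm by 190 mm) begins 47 mm behind the grasp point.
Start: joints at [92.086, 28.699, -24.465, 88.831, 12.651, 65.22, -12.049], TCP at [0.146, -0.633, 0.227] pointing down, gripper open.
Joint ranges: [-164.97, 164.97], [-17.58, 116.51], [-87.97, 89.64], [11.32, 138.91], [-80.73, 260.73], [10.89, 115.49], [-147.41, 147.41]. Speed limits (degrees/s): [147.25, 147.25, 180, 180, 180, 180, 180].

### API

Orientations are given as [roll, pitch, yaw] about the fixed x, y, z axes, in that order (R = Rz(yaw) Ry(pitch) Rx(roll)).
In Python, from plant import monitor, cams, job gives the robot as it stands.
- The arm moves only by the tool drive_tool, never from a script. Its argument "motion" is a list of rows, each a list of 2 entries, a list of its own where there are three numbers: the shift along the tool's x, y, z in mm, then the turn, a rotation vector about the tool's x, y, z in degrees. A call has 1 to 12 rows; each row is the pose to reach, as a shift and turn from the pose measured when the call began, along the tool's axes at that moment; what a row does not reach only later rows make up. A row lasts 1/10 s, in which the tool goes at most 50 mm and 8.59 degrees, less where a joint would pass 70% of its speed; a pose out of reach is approached as far as the arm can. A call with a gripper value outside its range is refused whole. "gripper" is the opening, from 0 (shut) to 1 (fully open), set as the call begins (left out, the last holds). The fingers move at their own pace and stop on an object; "grip_force" is the grip in N (left out, the last holds). Time passes only in rows, so rows that repeat a pose let the fingers close. It gives the time, the measured TCP pose, the force and the opening at its end, in the units of the state.
- monitor.sense(): the state, without advancing time (a new reading comes with each control period).
- cams.snapshot(name): name is "scene" or "top"; returns a dict with "pixels" (420x560x3 uint8, blue, green, red), "z_map" (420x560 float32, m along the optical axis (not along the pixel's ray), 0 where there is no reading), "camera_matrix" (3x3 intrinsics, pixels), "position" and "attitude" of the camera in the world. Camera axes: x right, y down, z forward; pixel columns grow to the right and rows downward; lengths in m; the calibration is good to about 2 mm. A picture is of the moment at which its call begins.
- job.finish_job(): hands the job in, once; it reports no verdict.
The state is a dict: "time_s": time; "joint_positions": joint angles; "dq": joint speeds; "joint_efforts": joint torques, N m; "ee_pos": TCP position; "tool_rot": TCP orientation; "force": force on the tool from outside, world axes, zero at the start; "ft_torque": the same for the moment, N m; "finger_gap": opening from 0.0 (shut) to 1.0 (fully open).
Only numpy, scipy, OpenCV 4.12 (cv2) and the standard library are available. Lean on these libraries where they do the work, as an engineer would, in place of code of your own. Each camera call takes 0.05 s, during which the arm holds its last target.

## Working session

There is one attempt and no reset: what is moved stays moved. The work goes in short steps, Python scripts to look and compute and a tool call to move; the robot and the scene stay as the last step left them, time stands still between calls to the robot, and variables do not carry over. Pictures are saved under pics/ and viewed, and the job is handed in when it is done.

Besides the shell and the picture viewer there is one more tool, called after "Request:" in YAML: its name, and indented under it one key for each argument. drive_tool: Moves the arm, as the interface text tells. Its arguments: {"type":"object","properties":{"motion":{"type":"array","items":{"type":"array"}},"gripper":{"type":"number"},"grip_force":{"type":"number"}},"required":["motion"]}

```bash
mkdir -p pics; ls; python3 - <<'E'
from plant import monitor,cams,job
import cv2,numpy as np
print(monitor.sense())
for n in("top","scene"):
    s=cams.snapshot(n); cv2.imwrite(f"pics/{n}0.png",s["pixels"]); np.savez(f"{n}0.npz",**{k:np.array(v) for k,v in s.items()})
    print(n,s["camera_matrix"],s["position"],s["attitude"])
E
```

```text
pics
{'time_s': 0.0, 'joint_positions': array([ 92.08434073,  28.75342594, -24.44966803,  88.88910567,
        12.65222508,  65.21753398, -12.04989688]), 'dq': array([ 0.08873393,  0.03970859, -0.07028754, -0.0174259 , -0.03307302,
       -0.01288957, -0.07088643]), 'joint_efforts': array([-4.20571882e-05, -5.66593587e+01, -5.81586555e+00, -2.79121077e+01,
       -6.85475674e-02,  3.07547324e-02,  1.79198009e-04]), 'ee_pos': array([ 0.14593649, -0.63272519,  0.22569403]), 'tool_rot': array([-9.01068782e+01,  1.57412857e-03, -1.67004692e+02]), 'force': array([-0.39912087,  0.31188507, -0.1271552 ]), 'ft_torque': array([-0.00727265, -0.00536134, -0.03195159]), 'finger_gap': 1.0003908419967362}
top [[387.32631199   0.         270.94693016]
 [  0.         387.32631199 208.64077874]
 [  0.           0.           1.        ]] [ 0.3907357  -0.00915313  1.36319367] [-169.32337884    1.04031807  -89.6432111 ]
scene [[503.82502361   0.         275.41660474]
 [  0.         503.82502361 211.44908369]
 [  0.           0.           1.        ]] [1.67129136 0.63640202 1.50042855] [-139.3048056    -0.25461427  121.56019873]
```

View pics/top0.png

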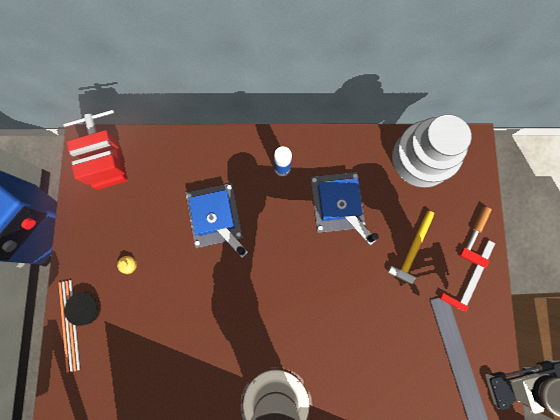

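View pics/scene0.png

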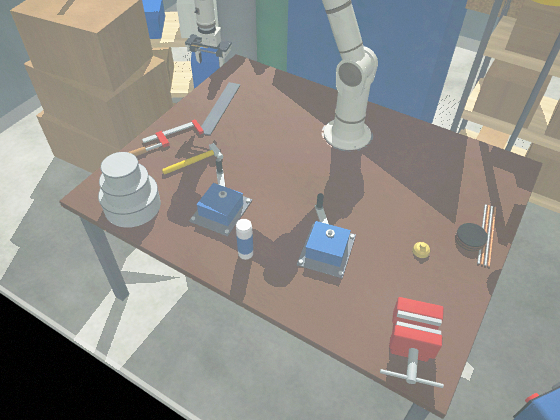

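The top picture shows the left boss at about (211,217) with its knob at (242,252), and the right boss at (341,204) with its knob at (373,239). The spray can is at (283,160), the hammer at (415,245) and the brush at (127,265).

```bash
cat > h.py <<'E'
import numpy as np,cv2
from scipy.spatial.transform import Rotation as R
def load(n): return dict(np.load(n+".npz"))
def cloud(s):
    K=s["camera_matrix"];z=s["z_map"];h,w=z.shape
    u,v=np.meshgrid(np.arange(w),np.arange(h))
    p=np.stack([(u-K[0,2])/K[0,0]*z,(v-K[1,2])/K[1,1]*z,z],-1)
    return p@R.from_euler("xyz",s["attitude"],degrees=True).as_matrix().T+s["position"]
E
python3 - <<'E'
from h import *
for n in("top0","scene0"):
    s=load(n);c=cloud(s);im=s["pixels"].astype(int);g=im.max(-1)
    x,y,z=c[...,0],c[...,1],c[...,2]
    ok=s["z_map"]>0
    print(n)
    for side,(ya,yb) in dict(L=(0,.4),R=(-.45,0)).items():
        reg=ok&(x>.3)&(x<.8)&(y>ya)&(y<yb)
        m=reg&(z>.055)&(z<.125)&(g<70)
        P=c[m]
        print(side,"dark",len(P),P[:,:].mean(0) if len(P) else 0, P.min(0),P.max(0))
        t=P[P[:,2]>.108]; print(" top",len(t),t.mean(0) if len(t) else 0)
        b=reg&(z>.06)&(z<.08)&(im[...,0]>im[...,2]+40); r=cv2.minAreaRect(c[b][:,:2].astype(np.float32)); print(" roof",b.sum(),c[b][:,2].mean(),r)
        bs=reg&(z>.06)&(z<.1)&(im.min(-1)>110)&(x>.45); print(" boss",bs.sum(),c[bs].mean(0) if bs.any() else 0, c[bs].std(0) if bs.any() else 0)
    sp=ok&(z>.1)&(x>.6)&(x<.9)&(abs(y)<.15); print("tall", sp.sum(), c[sp].min(0),c[sp].max(0))
s=load("top0");c=cloud(s)
for p in[(211,217),(341,204),(242,252),(240,247),(373,239),(371,235),(230,235),(283,155),(415,245),(395,272),(432,212),(127,265),(270,395)]: print(p,c[p[1],p[0]],s["pixels"][p[1],p[0]])
E
python3 - <<'E'
import cv2
a=cv2.imread("pics/top0.png")[170:290,170:410]
cv2.imwrite("pics/crop0.png",cv2.resize(a,None,fx=3.3,fy=3.3,interpolation=cv2.INTER_CUBIC))
E
```

```text
top0
L dark 58 [0.52621684 0.11091262 0.10037337] [0.48096304 0.00580329 0.05708387] [0.78904933 0.2801594  0.12015298]
 top 36 [0.49978779 0.1126664  0.1143228 ]
 roof 1381 0.06983008594125718 ((0.6567223072052002, 0.13553215563297272), (0.14399152994155884, 0.33415237069129944), 19.787464141845703)
 boss 80 [0.60120741 0.21790835 0.075557  ] [0.00929374 0.01093595 0.00440442]
R dark 81 [ 0.55841061 -0.29282916  0.09776892] [ 0.52580338 -0.32733497  0.05969402] [ 0.73480269 -0.14873094  0.12207601]
 top 41 [ 0.53721462 -0.31737327  0.11488341]
 roof 1406 0.07025679079049148 ((0.6866486668586731, -0.1424449384212494), (0.3116486370563507, 0.15708790719509125), 79.46927642822266)
 boss 89 [ 0.7194533  -0.33585513  0.08009059] [0.06690774 0.11085881 0.00627037]
tall 311 [ 0.76809439 -0.04801944  0.10055451] [0.82194406 0.00580329 0.17692051]
scene0Traceback (most recent call last):
  File "<stdin>", line 11, in <module>
    return umr_minimum(a, axis, None, out, keepdims, initial, where)
ValueError: zero-size array to reduction operation minimum which has no identity
```

View pics/crop0.png

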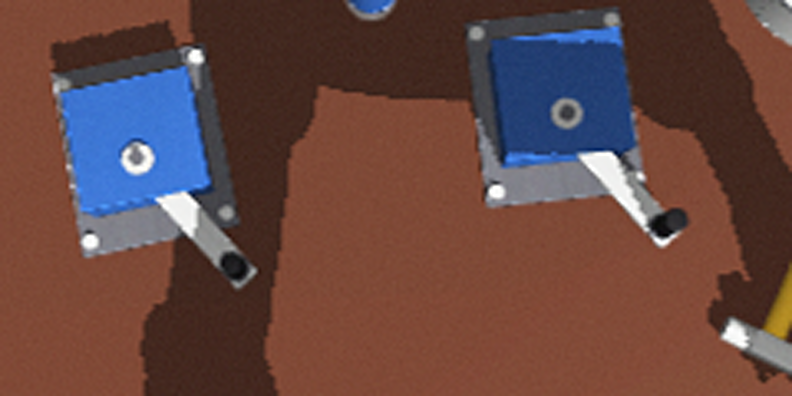

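```bash
python3 - <<'E'
from h import *
s=load("top0");c=cloud(s);im=s["pixels"].astype(int)
x,y,z=c[...,0],c[...,1],c[...,2];u=np.arange(560)[None]+0*x;v=np.arange(420)[:,None]+0*x
for n,b,k in(("L",(211,217),(242,252)),("R",(341,204),(373,237))):
    w=(abs(u-b[0])<35)&(abs(v-b[1])<35)
    rf=w&(z>.062)&(z<.076)&(im[...,0]>im[...,2]+40); r=cv2.minAreaRect(c[rf][:,:2].astype(np.float32)); print(n,"roof",rf.sum(),r)
    bs=(np.hypot(u-b[0],v-b[1])<7)&(z>.064)&(im[...,0]-im[...,2]<30); print(" boss",bs.sum(),c[bs].mean(0))
    kn=(np.hypot(u-k[0],v-k[1])<10)&(z>.105)&(z<.125); print(" knobtop",kn.sum(),c[kn].mean(0),c[kn].min(0),c[kn].max(0))
    B=c[bs].mean(0);P=c[kn].mean(0);d=(P-B)[:2];print(" dist",np.hypot(*d),"dir deg from -x toward -y",np.degrees(np.arctan2(-d[1],-d[0])))
for p in[(415,245),(395,272),(432,212),(127,265),(82,308)]: print(p,c[p[1],p[0]])
E
```

```text
L roof 1362 ((0.6247414350509644, 0.2237856686115265), (0.12929889559745789, 0.13442814350128174), 11.89881706237793)
 boss 67 [0.60242311 0.21718314 0.07661972]
 knobtop 42 [0.49232669 0.11711238 0.11455466] [0.48096304 0.10704832 0.10884692] [0.50327413 0.12671937 0.12015298]
 dist 0.14877963116270385 dir deg from -x toward -y 42.26887462878842
R roof 1353 ((0.6735154986381531, -0.21846584975719452), (0.1295238882303238, 0.13424095511436462), 6.360157489776611)
 boss 66 [ 0.64638839 -0.21777983  0.09691992]
 knobtop 46 [ 0.53713793 -0.31703722  0.11433204] [ 0.52765189 -0.32733497  0.10550811] [ 0.54725348 -0.30700812  0.12207601]
 dist 0.14760654729090114 dir deg from -x toward -y 42.256108190271064
(415, 245) [ 0.51737314 -0.47877698  0.02436803]
(395, 272) [ 0.42542472 -0.40561665  0.0244964 ]
(432, 212) [ 0.63219431 -0.54370596  0.02710312]
(127, 265) [ 0.3907357  -0.00915313  1.36319367]
(82, 308) [0.29938885 0.65144901 0.03005277]
```

```bash
cat >> h.py <<'E'
PIV={"L":(np.array([.6027,.2191]),11.9),"R":(np.array([.6511,-.2210]),6.4)}
def st():
    from plant import monitor
    s=monitor.sense(); return s
def knob(side,th):
    p,y=PIV[side]; a=np.radians(40+y)-th
    return p+.15*np.array([-np.cos(a),-np.sin(a)]), -180+np.degrees(a)
def rel(s,pos,yaw):
    r0=R.from_euler("xyz",s["tool_rot"],degrees=True); r1=R.from_euler("xyz",[-90,0,yaw],degrees=True)
    return np.round(r0.inv().apply(np.array(pos)-s["ee_pos"])*1000,1), np.round((r0.inv()*r1).as_rotvec(degrees=True),2)
def angle(side,s):
    p,y=PIV[side]; d=s["ee_pos"][:2]-p
    return (np.radians(40+y)-np.arctan2(-d[1],-d[0])), np.hypot(*d)
E
python3 - <<'E'
from h import *
s=st()
print(rel(s,[.42,-.35,.23],-167)); 
print(rel(s,[.5,0,.23],-167))
print(knob("L",.16),knob("R",.11))
E
```

```text
(array([-330.6,   -3.8, -213.9]), array([ 0.1 , -0.  , -0.01]))
(array([-487.2,   -3.2, -536.9]), array([ 0.1 , -0.  , -0.01]))
(array([0.49252084, 0.1173132 ]), np.float64(-137.26732472209318)) (array([ 0.53635751, -0.31761347]), np.float64(-139.90253574643904))
```

Request:
drive_tool:
  motion:
    - [[-41, 0, -27], [0, 0, 0]]
    - [[-82, 0, -54], [0, 0, 0]]
    - [[-123, 0, -81], [0, 0, 0]]
    - [[-164, 0, -108], [0, 0, 0]]
    - [[-205, 0, -135], [0, 0, 0]]
    - [[-246, 0, -162], [0, 0, 0]]
    - [[-287, 0, -189], [0, 0, 0]]
    - [[-330, 0, -214], [0, 0, 0]]
    - [[-330, 0, -214], [0, 0, 0]]
    - [[-330, 0, -214], [0, 0, 0]]
  gripper: 0.5

```text
time_s: 1.1
ee_pos: [0.4204, -0.3484, 0.226]
tool_rot: [-90.1, -0.0, -166.8]
force: [-1.3, -0.5, -0.7]
finger_gap: 0.497
```

```bash
python3 - <<'E'
from h import *
s=st();print(s["joint_positions"].round(1),s["force"])
print(rel(s,[.5,0,.23],-167)); print(rel(s,[.5,.0,.23],-150))
E
```

```text
[ 64.5  19.4 -33.7 103.7  12.1  60.6 -50.5] [-1.29453169 -0.52880699 -0.6554581 ]
(array([-157.3,   -3.3, -320.9]), array([0.13, 0.24, 0.01]))
(array([-157.3,   -3.3, -320.9]), array([ 1.300e-01, -1.676e+01, -1.000e-02]))
```

Request:
drive_tool:
  motion:
    - [[-13, 0, -27], [0, -8, 0]]
    - [[-26, 0, -54], [0, -16, 0]]
    - [[-39, 0, -80], [0, -24, 0]]
    - [[-52, 0, -107], [0, -32, 0]]
    - [[-66, 0, -134], [0, -40, 0]]
    - [[-79, 0, -160], [0, -48, 0]]
    - [[-92, 0, -187], [0, -56, 0]]
    - [[-105, 0, -214], [0, -64, 0]]
    - [[-118, 0, -240], [0, -72, 0]]
    - [[-131, 0, -267], [0, -80, 0]]
    - [[-144, 0, -294], [0, -88, 0]]
    - [[-157, 0, -321], [0, -96, 0]]

```text
time_s: 2.3
ee_pos: [0.4996, -0.0014, 0.2263]
tool_rot: [-90.0, 0.1, -70.7]
force: [0.7, 0.4, -0.6]
finger_gap: 0.499
```

```bash
python3 - <<'E'
from h import *
s=st();print(s["joint_positions"].round(1),s["force"])
k,y=knob("L",.16);print(rel(s,[*k,.22],y+180))
E
```

```text
[ 47.2  21.2 -60.5 109.3  20.9  61.6  -2.4] [ 0.70896736  0.4434573  -0.60175761]
(array([-114.3,    6.4,   32.6]), array([-5.0000e-02, -1.1339e+02, -1.0000e-01]))
```

Request:
drive_tool:
  motion:
    - [[-10, 0, 3], [0, -8, 0]]
    - [[-20, 0, 6], [0, -16, 0]]
    - [[-30, 0, 9], [0, -24, 0]]
    - [[-40, 0, 12], [0, -32, 0]]
    - [[-50, 0, 15], [0, -40, 0]]
    - [[-60, 0, 18], [0, -48, 0]]
    - [[-70, 0, 21], [0, -56, 0]]
    - [[-80, 0, 24], [0, -64, 0]]
    - [[-90, 0, 27], [0, -72, 0]]
    - [[-100, 0, 29], [0, -80, 0]]
    - [[-108, 3, 31], [0, -88, 0]]
    - [[-114, 6, 33], [0, -96, 0]]

```text
time_s: 3.5
ee_pos: [0.4932, 0.1153, 0.2197]
tool_rot: [-90.0, 0.1, 25.5]
force: [0.1, -0.1, -0.4]
finger_gap: 0.499
```

```bash
python3 - <<'E'
from h import *
s=st();print(s["joint_positions"].round(1),s["force"])
k,y=knob("L",.16);print(rel(s,[*k,.22],y+180))
E
```

```text
[ 43.5  36.4 -80.7 108.5  38.5  69.8  65.1] [ 0.08388832 -0.1491395  -0.36053846]
(array([ 0.2, -0.3,  2.1]), array([ -0.06, -17.24,  -0.1 ]))
```

Request:
drive_tool:
  motion:
    - [[0, 0, 1], [0, -8, 0]]
    - [[0, 0, 2], [0, -17, 0]]
    - [[0, 20, 2], [0, -17, 0]]
    - [[0, 40, 2], [0, -17, 0]]
    - [[0, 60, 2], [0, -17, 0]]
    - [[0, 80, 2], [0, -17, 0]]
    - [[0, 85, 2], [0, -17, 0]]
    - [[0, 85, 2], [0, -17, 0]]

```text
time_s: 4.3
ee_pos: [0.4919, 0.1155, 0.1339]
tool_rot: [-89.9, 0.2, 42.4]
force: [0.4, 0.4, -0.4]
finger_gap: 0.501
```

```bash
python3 - <<'E'
from h import *
from plant import cams
s=st();print(s["joint_positions"].round(1),s["force"])
k,y=knob("L",.16);print(rel(s,[*k,.072],y+180))
q=cams.snapshot("scene");a=q["pixels"][120:300,230:430];cv2.imwrite("pics/s1.png",cv2.resize(a,None,fx=3.3,fy=3.3))
E
```

```text
[ 39.4  43.8 -75.9 113.   48.1  64.2  74.9] [ 0.38344421  0.43894351 -0.39164694]
(array([ 1.9, 61.9,  0.8]), array([-0.12, -0.35, -0.21]))
```

View pics/s1.png

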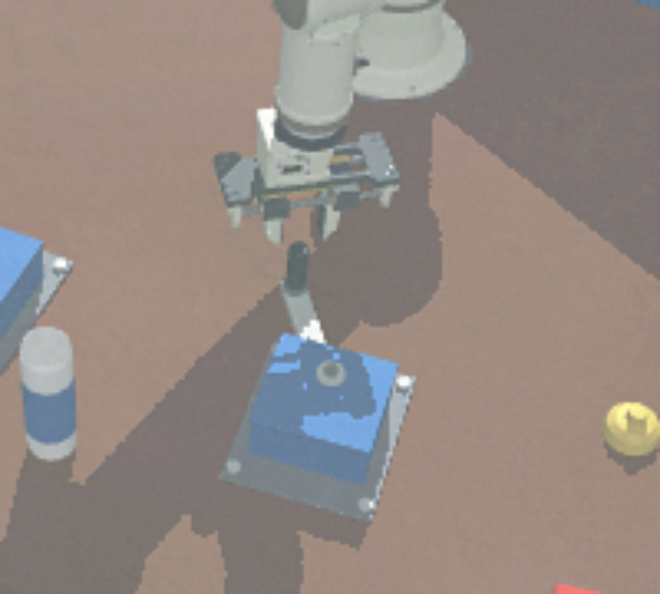

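The picture shows the open fingers straddling the left knob (near 297,262), one on each side. Next I lower the tool.

Request:
drive_tool:
  motion:
    - [[1, 10, 1], [0, 0, 0]]
    - [[2, 20, 1], [0, 0, 0]]
    - [[2, 30, 1], [0, 0, 0]]
    - [[2, 30, 1], [0, 0, 0]]

```text
time_s: 4.75
ee_pos: [0.4922, 0.1178, 0.1033]
tool_rot: [-89.9, 0.3, 42.4]
force: [-0.4, -0.6, 0.1]
finger_gap: 0.499
```

Request:
drive_tool:
  motion:
    - [[0, 10, 0], [0, 0, 0]]
    - [[0, 20, 0], [0, 0, 0]]
    - [[0, 31, 0], [0, 0, 0]]
    - [[0, 31, 0], [0, 0, 0]]

```text
time_s: 5.15
ee_pos: [0.491, 0.1174, 0.0706]
tool_rot: [-89.8, 0.4, 42.4]
force: [-0.6, -0.2, -0.1]
finger_gap: 0.502
```

```bash
cat >> h.py <<'E'
def arc(side,lead,ths,z,flip):
    "lead: tangential lead (m) of tool centre ahead of knob in opening dir"
    s=st(); print("t",s["time_s"],"q",s["joint_positions"].round(1),"F",s["force"].round(2),"gap",s["finger_gap"]); print("tool th,r",angle(side,s),s["ee_pos"].round(4))
    p,y=PIV[side]; a=np.radians(40+y)-angle(side,s)[0]; e=np.array([-np.sin(a),np.cos(a)]) # opening tangent
    e=np.array([-np.sin(a),np.cos(a)]); print("F tangential(open +)",s["force"][:2]@e,"radial",s["force"][:2]@[-np.cos(a),-np.sin(a)])
    for th in ths:
        k,yw=knob(side,th); sh,tu=rel(s,[*k,z],yw+(180 if flip else 0)); print(th,sh,tu)
E
python3 - <<'E'
from h import *
arc("L",0,[.16,.25,.3,.35,.4,.45,.5,.55],.072,1)
E
```

```text
t 5.15 q [ 35.3  47.9 -69.7 115.   54.   59.2  71. ] F [-0.59 -0.19 -0.07] gap 0.5022658478117071
tool th,r (np.float64(0.16723872447950616), np.float64(0.15111657203615106)) [0.491  0.1174 0.0706]
F tangential(open +) 0.2579872678210735 radial 0.5662383405756032
0.16 [ 1.1 -1.4 -1.1] [-0.21 -0.3  -0.38]
0.25 [ 1.6 -1.4 12.4] [-0.2   4.86 -0.39]
0.3 [ 2.5 -1.4 19.9] [-0.19  7.72 -0.39]
0.35 [ 3.7 -1.4 27.3] [-0.18 10.59 -0.4 ]
0.4 [ 5.2 -1.3 34.6] [-0.17 13.45 -0.4 ]
0.45 [ 7.1 -1.3 41.8] [-0.16 16.32 -0.41]
0.5 [ 9.4 -1.3 49. ] [-0.15 19.18 -0.41]
0.55 [12.1 -1.3 56. ] [-0.14 22.05 -0.42]
```

Request:
drive_tool:
  motion:
    - [[1, -1, 6], [0, 2, 0]]
    - [[2, -1, 12], [0, 5, 0]]
    - [[2.5, -1, 20], [0, 8, 0]]
    - [[3.7, -1, 27], [0, 10.6, 0]]
    - [[5.2, -1, 34.6], [0, 13.5, 0]]
    - [[7, -1, 42], [0, 16, 0]]
    - [[7, -1, 42], [0, 16, 0]]
  gripper: 0.35

```text
time_s: 5.85
ee_pos: [0.4674, 0.1536, 0.0718]
tool_rot: [-89.9, 0.4, 26.5]
force: [-0.2, 0.1, 0.1]
finger_gap: 0.351
```

```bash
python3 - <<'E'
from h import *
arc("L",0,[.5,.55,.6,.65],.072,1)
E
```

```text
t 5.85 q [ 30.1  44.5 -67.5 116.7  51.1  56.2  51.9] F [-0.19  0.1   0.08] gap 0.3505318296610739
tool th,r (np.float64(0.4548165505199711), np.float64(0.15033894019655686)) [0.4674 0.1536 0.0718]
F tangential(open +) 0.17241192857664892 radial 0.12263868411984799
0.5 [ 0.6 -0.2  6.8] [-0.07  3.24 -0.43]
0.55 [ 1.2 -0.2 14.2] [-0.06  6.1  -0.43]
0.6 [ 2.2 -0.2 21.7] [-0.04  8.97 -0.43]
0.65 [ 3.5 -0.2 29.1] [-0.03 11.83 -0.43]
```

Request:
drive_tool:
  motion:
    - [[0.3, 0, 3.5], [0, 1.6, 0]]
    - [[0.6, 0, 7], [0, 3.2, 0]]
    - [[0.9, 0, 10.5], [0, 4.7, 0]]
    - [[1.2, 0, 14], [0, 6, 0]]

```text
time_s: 6.25
ee_pos: [0.4623, 0.1662, 0.0718]
tool_rot: [-90.0, 0.5, 20.4]
force: [0.9, -1.8, -0.6]
finger_gap: 0.35
```

```bash
python3 - <<'E'
from h import *
arc("L",0,[.55,.6,.65,.7],.072,1)
from plant import cams
q=cams.snapshot("scene");a=q["pixels"][120:300,230:430];cv2.imwrite("pics/s2.png",cv2.resize(a,None,fx=3.3,fy=3.3))
E
```

```text
t 6.25 q [ 27.9  43.6 -66.3 116.8  50.   55.3  45. ] F [ 0.92 -1.81 -0.57] gap 0.35047243899345476
tool th,r (np.float64(0.5452495637218883), np.float64(0.15000788082383765)) [0.4623 0.1662 0.0718]
F tangential(open +) -2.0156236443190108 radial -0.22296636439083997
0.55 [ 0.  -0.2  0.7] [ 0.01  0.03 -0.45]
0.6 [ 0.2 -0.2  8.2] [ 0.02  2.89 -0.45]
0.65 [ 0.8 -0.3 15.7] [ 0.03  5.76 -0.45]
0.7 [ 1.7 -0.3 23.1] [ 0.04  8.62 -0.45]
```

View pics/s2.png

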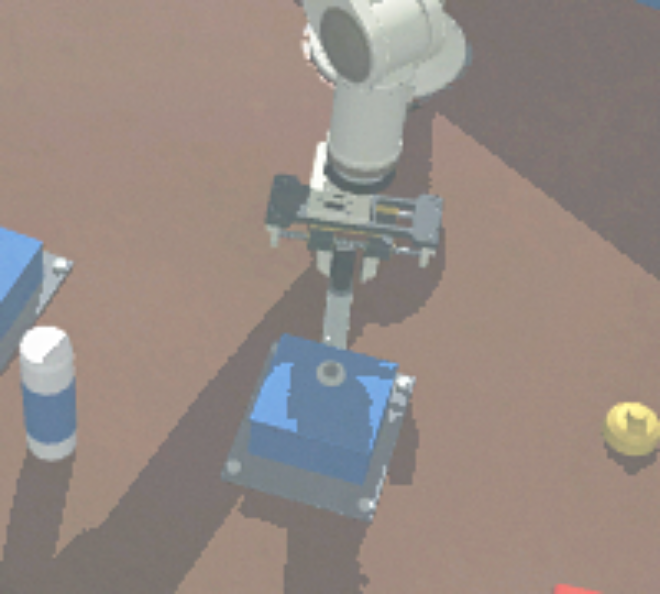

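The left knob (342,262) has swung along between the fingers, with about 2 N of drag. I keep going in small steps.

Request:
drive_tool:
  motion:
    - [[0, 0, 4], [0, 1.4, 0]]
    - [[0.2, 0, 8], [0, 2.8, 0]]
    - [[0.2, 0, 8], [0, 2.8, 0]]

```text
time_s: 6.6
ee_pos: [0.4591, 0.1752, 0.0719]
tool_rot: [-90.0, 0.4, 17.6]
force: [-0.2, -0.5, -0.4]
finger_gap: 0.351
```

```bash
python3 - <<'E'
from h import *
arc("L",0,[.6,.65,.7],.072,1)
E
```

```text
t 6.6 q [ 26.5  43.1 -65.8 116.8  49.5  54.9  41.5] F [-0.15 -0.52 -0.45] gap 0.35124179984734666
tool th,r (np.float64(0.6088419749095605), np.float64(0.15015724225591268)) [0.4591 0.1752 0.0719]
F tangential(open +) -0.4494764041583255 radial 0.2944704982612153
0.6 [ 0.1 -0.1 -1.3] [-0.03  0.1  -0.43]
0.65 [ 0.3 -0.1  6.2] [-0.02  2.96 -0.43]
0.7 [ 0.9 -0.1 13.6] [-0.01  5.83 -0.43]
```

Request:
drive_tool:
  motion:
    - [[0.2, 0, 4], [0, 2, 0]]
    - [[0.4, 0, 8], [0, 4, 0]]
    - [[0.5, 0, 10], [0, 4.5, 0]]

```text
time_s: 6.9
ee_pos: [0.4567, 0.1848, 0.0719]
tool_rot: [-90.0, 0.4, 13.1]
force: [1.1, -3.1, -0.6]
finger_gap: 0.349
```

Request:
drive_tool:
  motion:
    - [[0.1, 0, 3], [0, 1, 0]]
    - [[0.2, 0, 6], [0, 2, 0]]
    - [[0.2, 0, 8], [0, 3, 0]]

```text
time_s: 7.2
ee_pos: [0.4555, 0.1912, 0.0718]
tool_rot: [-90.2, 0.4, 10.0]
force: [1.7, -7.1, 2.8]
finger_gap: 0.349
```

```bash
python3 - <<'E'
from h import *
arc("L",0,[.75,.8,.85],.072,1)
E
```

```text
t 7.2 q [ 23.5  42.2 -64.1 116.4  48.2  54.1  33. ] F [ 1.65 -7.13  2.84] gap 0.3492242417190792
tool th,r (np.float64(0.7186862900509317), np.float64(0.14984849905874578)) [0.4555 0.1912 0.0718]
F tangential(open +) -7.310172752872267 radial -0.29802980184691114
0.75 [-0.1 -0.2  4.7] [ 0.21  1.1  -0.44]
0.8 [ 0.2 -0.2 12.2] [ 0.22  3.96 -0.43]
0.85 [ 0.9 -0.3 19.7] [ 0.23  6.83 -0.43]
```

Request:
drive_tool:
  motion:
    - [[0, 0, 1.5], [0, 0.5, 0]]
    - [[0, 0, 3], [0, 1, 0]]
    - [[0, 0, 3], [0, 1, 0]]

```text
time_s: 7.5
ee_pos: [0.4554, 0.1922, 0.0717]
tool_rot: [-90.4, 0.5, 8.9]
force: [0.8, -7.0, 3.3]
finger_gap: 0.352
```

```bash
python3 - <<'E'
from h import *
arc("L",0,[.75,.5,.3,.1,0],.072,1)
E
```

```text
t 7.5 q [ 23.   42.  -63.8 116.3  48.1  54.1  31.8] F [ 0.77 -7.03  3.3 ] gap 0.35184434392440916
tool th,r (np.float64(0.7251680373709218), np.float64(0.14971181393755417)) [0.4554 0.1922 0.0717]
F tangential(open +) -7.050226261939543 radial 0.5001231842621886
0.75 [-0.3 -0.3  3.7] [ 0.43  0.   -0.46]
0.5 [  4.3  -0.1 -33.4] [  0.37 -14.32  -0.51]
0.3 [ 14.6   0.1 -61.5] [  0.32 -25.78  -0.55]
0.1 [ 30.2   0.1 -87.1] [  0.26 -37.24  -0.58]
0 [ 39.9   0.1 -98.5] [  0.23 -42.97  -0.6 ]
```

Request:
drive_tool:
  motion:
    - [[0, 0, 3], [0, 0.5, 0]]
    - [[0, 0, 6], [0, 1, 0]]
    - [[0, 0, 6], [0, 1, 0]]

```text
time_s: 7.8
ee_pos: [0.4549, 0.1952, 0.0716]
tool_rot: [-90.8, 0.5, 7.8]
force: [0.6, -10.4, 6.2]
finger_gap: 0.353
```

```bash
python3 - <<'E'
from h import *
arc("L",0,[.65,.6,.5,.4,.3,.2,.1,.05,0],.072,1)
E
```

```text
t 7.8 q [ 22.1  41.9 -63.4 116.1  48.   54.3  30.3] F [  0.55 -10.38   6.16] gap 0.3531567784420806
tool th,r (np.float64(0.7452705732859424), np.float64(0.14974547225037652)) [0.4549 0.1952 0.0716]
F tangential(open +) -10.336406379606444 radial 1.1157518739338916
0.65 [  0.8  -0.2 -14.3] [ 0.72 -6.85 -0.55]
0.6 [  1.9  -0.2 -21.7] [ 0.71 -9.72 -0.57]
0.5 [  5.1   0.  -36.3] [  0.68 -15.44  -0.6 ]
0.4 [  9.8   0.2 -50.5] [  0.65 -21.17  -0.64]
0.3 [ 15.9   0.3 -64.2] [  0.62 -26.9   -0.67]
0.2 [ 23.4   0.4 -77.3] [  0.59 -32.63  -0.71]
0.1 [ 32.1   0.5 -89.5] [  0.56 -38.36  -0.74]
0.05 [ 36.9   0.5 -95.2] [  0.54 -41.23  -0.75]
0 [  42.     0.5 -100.7] [  0.52 -44.09  -0.77]
```

Another 3 mm of travel added about 3.3 N, so the force rises springily: the left arm binds from about 0.65 rad. I swing it back to closed.

Request:
drive_tool:
  motion:
    - [[0.2, 0, -7], [0, -3, 0]]
    - [[0.8, 0, -14], [0, -7, 0]]
    - [[2, 0, -22], [0, -10, 0]]
    - [[3, 0, -29], [0, -12.5, 0]]
    - [[5, 0, -36], [0, -15.5, 0]]
    - [[7, 0, -43], [0, -18.5, 0]]
    - [[10, 0, -50], [0, -21, 0]]
    - [[13, 0, -57], [0, -24, 0]]
    - [[16, 0, -64], [0, -27, 0]]
    - [[20, 0, -71], [0, -30, 0]]
    - [[23.5, 0, -77], [0, -32.5, 0]]
    - [[23.5, 0, -77], [0, -32.5, 0]]

```text
time_s: 9.0
ee_pos: [0.4886, 0.1227, 0.0723]
tool_rot: [-90.3, 0.8, 40.3]
force: [0.8, -0.4, -0.0]
finger_gap: 0.35
```

```bash
python3 - <<'E'
from h import *
arc("L",0,[.15,.1,.05,0,-.03,-.06],.072,1)
E
```

```text
t 9.0 q [ 34.   47.3 -69.3 114.9  53.6  59.4  68.2] F [ 0.84 -0.42 -0.04] gap 0.3500422269786936
tool th,r (np.float64(0.2043580080071351), np.float64(0.14942729897542104)) [0.4886 0.1227 0.0723]
F tangential(open +) -0.8580053181857481 radial -0.36877599867138783
0.15 [-0.4  0.3 -8.1] [ 0.24 -3.01 -0.79]
0.1 [  0.2   0.3 -15.6] [ 0.22 -5.88 -0.8 ]
0.05 [  1.2   0.4 -23.1] [ 0.2  -8.74 -0.81]
0 [  2.5   0.4 -30.4] [  0.18 -11.61  -0.81]
-0.03 [  3.5   0.4 -34.8] [  0.17 -13.32  -0.81]
-0.06 [  4.6   0.4 -39.2] [  0.15 -15.04  -0.82]
```

Request:
drive_tool:
  motion:
    - [[0, 0, -4], [0, -1.5, 0]]
    - [[0, 0, -8], [0, -3, 0]]
    - [[0, 0, -12], [0, -4.5, 0]]
    - [[0, 0, -16], [0, -6, 0]]
    - [[0.5, 0, -20], [0, -7.5, 0]]
    - [[1, 0, -24], [0, -9, 0]]
    - [[2, 0, -28], [0, -11, 0]]
    - [[2.5, 0, -31], [0, -12, 0]]
    - [[3, 0, -33], [0, -13, 0]]
    - [[3, 0, -33], [0, -13, 0]]

```text
time_s: 10.0
ee_pos: [0.5125, 0.1001, 0.0726]
tool_rot: [-90.1, 0.8, 53.3]
force: [-0.1, 1.4, -0.8]
finger_gap: 0.349
```

```bash
python3 - <<'E'
from h import *
arc("L",0,[0,-.03,-.06],.072,1)
E
```

```text
t 10.0 q [ 36.8  50.3 -70.8 112.4  55.7  62.2  83.7] F [-0.11  1.41 -0.79] gap 0.3489026444586193
tool th,r (np.float64(-0.01670822440230646), np.float64(0.14934023748743736)) [0.5125 0.1001 0.0726]
F tangential(open +) 0.9431913244852728 radial -1.0547941690303813
0 [-0.6  0.6  2.5] [ 0.08  1.39 -0.75]
-0.03 [-0.7  0.6 -2. ] [ 0.07 -0.33 -0.76]
-0.06 [-0.6  0.6 -6.5] [ 0.05 -2.05 -0.76]
```

Request:
drive_tool:
  motion:
    - [[0, 0, -2], [0, 0, 0]]
    - [[0, 0, -4], [0, 0, 0]]
    - [[0, 0, -6], [0, -1, 0]]
    - [[0, 0, -6], [0, -1, 0]]

```text
time_s: 10.4
ee_pos: [0.5154, 0.0979, 0.0724]
tool_rot: [-89.9, 0.8, 54.4]
force: [-6.2, 2.9, 2.2]
finger_gap: 0.351
```

```bash
python3 - <<'E'
from h import *
arc("L",0,[0.03,0,-.03,-.06],.072,1)
E
```

```text
t 10.4 q [ 37.1  50.7 -70.9 112.   55.8  62.6  85.3] F [-6.2   2.88  2.17] gap 0.3510078176712829
tool th,r (np.float64(-0.04106339210614118), np.float64(0.14939247612602735)) [0.5154 0.0979 0.0724]
F tangential(open +) 6.712595825035231 radial 1.280588960237764
0.03 [-0.2  0.5 10.6] [-0.11  4.21 -0.78]
0 [-0.5  0.5  6.2] [-0.12  2.49 -0.78]
-0.03 [-0.6  0.5  1.7] [-0.13  0.77 -0.78]
-0.06 [-0.6  0.4 -2.8] [-0.15 -0.95 -0.78]
```

At the closed stop the push-back is 6.7 N. I centre the tool, open the fingers and lift straight off.

Request:
drive_tool:
  motion:
    - [[0, 0, 3], [0, 0, 0]]
    - [[0, 0, 4], [0, 0, 0]]
    - [[0, 0, 4], [0, 0, 0]]
    - [[0, 0, 4], [0, 0, 0]]
    - [[0, -15, 4], [0, 0, 0]]
    - [[0, -40, 4], [0, 0, 0]]
    - [[0, -70, 4], [0, 0, 0]]
    - [[0, -105, 4], [0, 0, 0]]
    - [[0, -140, 4], [0, 0, 0]]
    - [[0, -140, 4], [0, 0, 0]]
  gripper: 0.5

```text
time_s: 11.4
ee_pos: [0.516, 0.1033, 0.2179]
tool_rot: [-90.1, 0.4, 54.4]
force: [0.4, 0.7, 1.1]
finger_gap: 0.503
```

```bash
python3 - <<'E'
from h import *
s=st(); print(s["joint_positions"].round(1))
from plant import cams
q=cams.snapshot("top");c=cloud(q);P=c.reshape(-1,3)
for side in "LR":
    p,y=PIV[side]; d=P[:,:2]-p; r=np.hypot(d[:,0],d[:,1]); m=(r<.175)&(r>.12)&(P[:,2]>.105)&(P[:,2]<.125)
    k=P[m].mean(0) if m.any() else None; print(side,m.sum(),k)
    if m.any():
        d=k[:2]-p; print(" th",np.radians(40+y)-np.arctan2(-d[1],-d[0]),np.hypot(*d))
cv2.imwrite("pics/t3.png",q["pixels"])
print(rel(s,[.45,-.0,.22],s["tool_rot"][2]))
E
```

```text
[ 43.5  41.9 -82.9 106.   43.9  73.9  92.2]
L 0 None
R 45 [ 0.53693271 -0.3171699   0.11490077]
 th 0.10979118424529455 0.1492743150732258
(array([-122.4,   -1.1,   -6.4]), array([ 0.14,  0.  , -0.43]))
```

View pics/t3.png

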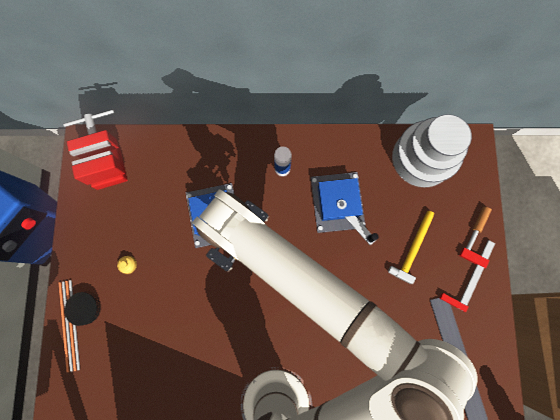

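The arm hides the left knob here. The right knob stays at (371,238), 0.11 rad, and the spray can, hammer and brush are unmoved. I travel to the right arm, turning the wrist back on the way.

```bash
python3 - <<'E'
from h import *
s=st()
print(rel(s,[.50,-.11,.23],-40),rel(s,[.50,-.11,.23],54.4))
E
```

```text
(array([-181.5,  -12.5, -111.4]), array([ 0.53, 94.38, -0.39])) (array([-181.5,  -12.5, -111.4]), array([ 0.07, -0.02, -0.58]))
```

Request:
drive_tool:
  motion:
    - [[-15, -1, -9], [0, 8, 0]]
    - [[-30, -2, -18], [0, 16, 0]]
    - [[-45, -3, -28], [0, 24, 0]]
    - [[-60, -4, -37], [0, 32, 0]]
    - [[-75, -5, -46], [0, 40, 0]]
    - [[-90, -6, -55], [0, 48, 0]]
    - [[-105, -7, -65], [0, 56, 0]]
    - [[-120, -8, -74], [0, 64, 0]]
    - [[-136, -9, -83], [0, 72, 0]]
    - [[-151, -10, -92], [0, 80, 0]]
    - [[-166, -11, -102], [0, 88, 0]]
    - [[-181, -12, -111], [0, 94, 0]]

```text
time_s: 12.65
ee_pos: [0.4992, -0.1103, 0.2292]
tool_rot: [-90.6, -0.1, -39.9]
force: [0.1, -0.4, -0.2]
finger_gap: 0.494
```

```bash
python3 - <<'E'
from h import *
s=st(); print(s["joint_positions"].round(1))
k,y=knob("R",.11); print(k,y,rel(s,[*k,.22],y))
from plant import cams
q=cams.snapshot("top");c=cloud(q);P=c.reshape(-1,3)
for side in "L":
    p,y=PIV[side]; d=P[:,:2]-p; r=np.hypot(d[:,0],d[:,1]); m=(r<.175)&(r>.12)&(P[:,2]>.105)&(P[:,2]<.125)
    k=P[m].mean(0) if m.any() else None; print(side,m.sum(),k)
    if m.any():
        d=k[:2]-p; print(" th",np.radians(40+y)-np.arctan2(-d[1],-d[0]),np.hypot(*d))
E
```

```text
[ 62.2  25.9 -66.9 107.4  27.   64.8  35.3]
[ 0.53635751 -0.31761347] -139.90253574643904 (array([ 161.5,   10.8, -135. ]), array([ 0.39, 99.96,  0.6 ]))
L 44 [0.51009609 0.10035577 0.11462531]
 th -0.002631008099522325 0.15058444946723418
```

The left arm now measures −0.003 rad, so it is closed. On to the right knob.

Request:
drive_tool:
  motion:
    - [[13, 0, -11], [0, 8, 0]]
    - [[27, 0, -22], [0, 16, 0]]
    - [[40, 0, -34], [0, 24, 0]]
    - [[54, 0, -45], [0, 32, 0]]
    - [[67, 0, -56], [0, 40, 0]]
    - [[81, 0, -67], [0, 48, 0]]
    - [[94, 0, -79], [0, 56, 0]]
    - [[108, 2, -90], [0, 64, 0]]
    - [[121, 4, -101], [0, 72, 0]]
    - [[135, 6, -112], [0, 80, 0]]
    - [[148, 8, -124], [0, 88, 0]]
    - [[161, 10, -135], [0, 96, 0]]

```text
time_s: 13.9
ee_pos: [0.5338, -0.321, 0.2202]
tool_rot: [-89.9, -0.7, -136.6]
force: [-0.4, 0.8, -0.4]
finger_gap: 0.503
```

```bash
python3 - <<'E'
from h import *
s=st(); print(s["joint_positions"].round(1))
k,y=knob("R",.11); print(k,y,rel(s,[*k,.13],y))
E
```

```text
[ 56.1  29.2 -38.5  92.9  20.4  65.1 -34.2]
[ 0.53635751 -0.31761347] -139.90253574643904 (array([-5.3, 90.1, -0.9]), array([-0.13,  3.33,  0.72]))
```

Request:
drive_tool:
  motion:
    - [[-5, 0, -1], [0, 3.3, 0.5]]
    - [[-5, 25, -1], [0, 3.3, 0.7]]
    - [[-5, 50, -1], [0, 3.3, 0.7]]
    - [[-5, 75, -1], [0, 3.3, 0.7]]
    - [[-5, 88, -1], [0, 3.3, 0.7]]
    - [[-5, 88, -1], [0, 3.3, 0.7]]

```text
time_s: 14.5
ee_pos: [0.5345, -0.3165, 0.1296]
tool_rot: [-90.1, -0.1, -139.8]
force: [-0.9, 0.3, 0.7]
finger_gap: 0.503
```

```bash
python3 - <<'E'
from h import *
from plant import cams
s=st();print(s["joint_positions"].round(1),s["force"])
k,y=knob("R",.11);print(rel(s,[*k,.072],y))
q=cams.snapshot("scene");a=q["pixels"][90:270,120:320];cv2.imwrite("pics/s4.png",cv2.resize(a,None,fx=3.3,fy=3.3))
E
```

```text
[ 54.   34.6 -35.6  97.4  23.5  55.8 -40.1] [-0.94182854  0.30941573  0.67754068]
(array([-0.8, 57.6,  2.2]), array([0.15, 0.12, 0.09]))
```

View pics/s4.png

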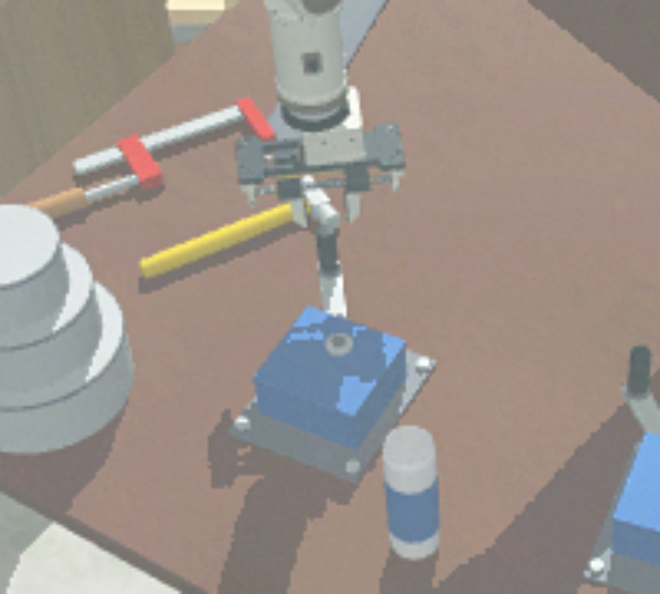

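The fingers straddle the right knob (near 327,245). The hammer head seen near (320,205) lies on the table behind it. I lower the tool.

Request:
drive_tool:
  motion:
    - [[-1, 10, 2], [0, 0, 0]]
    - [[-1, 20, 2], [0, 0, 0]]
    - [[-1, 30, 2], [0, 0, 0]]
    - [[-1, 30, 2], [0, 0, 0]]

```text
time_s: 14.95
ee_pos: [0.5365, -0.3174, 0.0996]
tool_rot: [-90.1, -0.1, -139.8]
force: [-0.8, 0.8, 0.2]
finger_gap: 0.498
```

Request:
drive_tool:
  motion:
    - [[0, 10, 0], [0, 0, 0]]
    - [[0, 20, 0], [0, 0, 0]]
    - [[0, 28, 0], [0, 0, 0]]
    - [[0, 28, 0], [0, 0, 0]]

```text
time_s: 15.35
ee_pos: [0.5353, -0.3169, 0.0698]
tool_rot: [-90.3, -0.2, -139.8]
force: [0.6, -0.2, -0.0]
finger_gap: 0.501
```

```bash
python3 - <<'E'
from h import *
arc("R",0,[.11,.2,.25,.3,.35,.4,.45],.072,0)
E
```

```text
t 15.35 q [ 52.2  39.1 -33.2  98.9  26.6  50.5 -42.3] F [ 0.6  -0.22 -0.02] gap 0.5008885755816989
tool th,r (np.float64(0.1183086482674307), np.float64(0.15039628898420113)) [ 0.5353 -0.3169  0.0698]
F tangential(open +) -0.552160819492269 radial -0.3212132395201359
0.11 [-0.4 -2.2  1.2] [0.3  0.11 0.15]
0.2 [ -1.   -2.1 -12.2] [0.29 5.27 0.16]
0.25 [ -1.9  -2.1 -19.7] [0.29 8.13 0.17]
0.3 [ -3.1  -2.  -27.1] [ 0.29 11.    0.18]
0.35 [ -4.8  -2.  -34.4] [ 0.28 13.86  0.19]
0.4 [ -6.7  -2.  -41.6] [ 0.28 16.73  0.19]
0.45 [ -9.1  -1.9 -48.8] [ 0.27 19.59  0.2 ]
```

Request:
drive_tool:
  motion:
    - [[0, -2, -6], [0, 2.5, 0]]
    - [[-1, -2, -12], [0, 5, 0]]
    - [[-2, -2, -20], [0, 8, 0]]
    - [[-3, -2, -27], [0, 11, 0]]
    - [[-5, -2, -34.5], [0, 14, 0]]
    - [[-7, -2, -41.5], [0, 17, 0]]
    - [[-9, -2, -49], [0, 19.5, 0]]
    - [[-9, -2, -49], [0, 19.5, 0]]
  gripper: 0.35

```text
time_s: 16.15
ee_pos: [0.5105, -0.2733, 0.0725]
tool_rot: [-90.2, -0.2, -159.3]
force: [-0.6, 0.3, -0.1]
finger_gap: 0.351
```

```bash
python3 - <<'E'
from h import *
arc("R",0,[.5,.55,.6,.65,.7,.75],.072,0)
E
```

```text
t 16.15 q [ 48.1  34.2 -29.5 105.3  22.5  46.6 -62.2] F [-0.6   0.3  -0.07] gap 0.35135382754996797
tool th,r (np.float64(0.4540678517613378), np.float64(0.15001169825773067)) [ 0.5105 -0.2733  0.0725]
F tangential(open +) 0.4859560233261764 radial 0.4542827379012686
0.5 [-0.2  0.5 -6.9] [0.2  2.98 0.25]
0.55 [ -0.8   0.5 -14.4] [0.2  5.85 0.25]
0.6 [ -1.7   0.5 -21.8] [0.19 8.71 0.26]
0.65 [ -3.1   0.5 -29.2] [ 0.18 11.58  0.26]
0.7 [ -4.7   0.6 -36.5] [ 0.18 14.44  0.27]
0.75 [ -6.8   0.6 -43.7] [ 0.17 17.3   0.27]
```

Request:
drive_tool:
  motion:
    - [[0, 0, -4], [0, 1.5, 0]]
    - [[0, 0, -7], [0, 3, 0]]
    - [[-0.5, 0, -11], [0, 4.5, 0]]
    - [[-0.8, 0, -14.5], [0, 6, 0]]

```text
time_s: 16.55
ee_pos: [0.5062, -0.2596, 0.0727]
tool_rot: [-90.1, -0.3, -165.4]
force: [0.1, -2.0, 1.1]
finger_gap: 0.35
```

Request:
drive_tool:
  motion:
    - [[-0.1, 0, -4], [0, 1.5, 0]]
    - [[-0.3, 0, -7.5], [0, 3, 0]]
    - [[-0.6, 0, -11], [0, 4.5, 0]]

```text
time_s: 16.85
ee_pos: [0.5038, -0.2486, 0.0727]
tool_rot: [-90.1, -0.3, -170.0]
force: [-0.6, -2.3, 0.6]
finger_gap: 0.354
```

```bash
python3 - <<'E'
from h import *
arc("R",0,[.65,.7,.75,.8,.85],.072,0)
E
```

```text
t 16.85 q [ 44.9  32.3 -27.3 107.9  20.4  45.  -73.5] F [-0.59 -2.33  0.65] gap 0.35428781172790347
tool th,r (np.float64(0.624377272593286), np.float64(0.149908645711697)) [ 0.5038 -0.2486  0.0727]
F tangential(open +) -2.1768838441401304 radial 1.0063866456489468
0.65 [ 0.1  0.7 -3.8] [0.12 0.82 0.29]
0.7 [ -0.2   0.7 -11.3] [0.12 3.68 0.29]
0.75 [ -0.9   0.8 -18.8] [0.11 6.55 0.29]
0.8 [ -1.9   0.8 -26.2] [0.1  9.41 0.3 ]
0.85 [ -3.3   0.8 -33.6] [ 0.09 12.28  0.3 ]
```

Request:
drive_tool:
  motion:
    - [[0, 0, -4], [0, 1, 0]]
    - [[0, 0, -7.5], [0, 2.3, 0]]
    - [[-0.2, 0, -11], [0, 3.7, 0]]

```text
time_s: 17.15
ee_pos: [0.5019, -0.2374, 0.0727]
tool_rot: [-90.1, -0.3, -173.8]
force: [0.0, -2.2, 0.3]
finger_gap: 0.35
```

Request:
drive_tool:
  motion:
    - [[0, 0, -4], [0, 1.5, 0]]
    - [[-0.2, 0, -7.5], [0, 3, 0]]
    - [[-0.5, 0, -11], [0, 4.3, 0]]

```text
time_s: 17.45
ee_pos: [0.5011, -0.2261, 0.0727]
tool_rot: [-90.1, -0.3, -178.2]
force: [-0.9, -2.8, -0.1]
finger_gap: 0.352
```

Request:
drive_tool:
  motion:
    - [[0, 0, -4], [0, 1.5, 0]]
    - [[-0.2, 0, -7.5], [0, 3, 0]]
    - [[-0.5, 0, -11], [0, 4.3, 0]]

```text
time_s: 17.75
ee_pos: [0.5011, -0.2148, 0.0727]
tool_rot: [-90.1, -0.4, 177.4]
force: [0.4, -3.0, 0.6]
finger_gap: 0.349
```

```bash
python3 - <<'E'
from h import *
arc("R",0,[.9,.95,1,1.05,1.1,1.15,1.2,1.25,1.3],.072,0)
E
```

```text
t 17.75 q [ 40.1  30.4 -24.8 110.3  18.   43.5 -87.6] F [ 0.39 -2.98  0.61] gap 0.349051865799068
tool th,r (np.float64(0.8510143007443585), np.float64(0.15015103589673118)) [ 0.5011 -0.2148  0.0727]
F tangential(open +) -2.9584181427368357 radial -0.5140680287038893
0.9 [-0.3  0.7 -7.3] [0.05 2.52 0.35]
0.95 [ -0.8   0.7 -14.8] [0.04 5.39 0.36]
1 [ -1.7   0.7 -22.3] [0.04 8.25 0.36]
1.05 [ -3.    0.7 -29.7] [ 0.03 11.12  0.36]
1.1 [ -4.6   0.7 -37. ] [ 0.02 13.98  0.36]
1.15 [ -6.6   0.7 -44.2] [1.000e-02 1.685e+01 3.600e-01]
1.2 [ -8.9   0.7 -51.3] [-0.   19.71  0.36]
1.25 [-11.6   0.7 -58.3] [-1.000e-02  2.258e+01  3.600e-01]
1.3 [-14.7   0.7 -65.2] [-2.000e-02  2.544e+01  3.600e-01]
```

The drag stays at 2–3 N past 0.8 rad, so the right arm looks free. I check once more, then carry on.

Request:
drive_tool:
  motion:
    - [[0, 0, -4], [0, 1.2, 0]]
    - [[-0.3, 0, -7.5], [0, 2.5, 0]]
    - [[-0.5, 0, -11], [0, 4, 0]]
    - [[-0.8, 0, -15], [0, 5.4, 0]]

```text
time_s: 18.15
ee_pos: [0.5024, -0.1996, 0.0727]
tool_rot: [-90.0, -0.4, 171.8]
force: [-0.8, -1.6, 0.8]
finger_gap: 0.348
```

Request:
drive_tool:
  motion:
    - [[0, 0, -4], [0, 1.5, 0]]
    - [[-0.3, 0, -7.5], [0, 3, 0]]
    - [[-0.7, 0, -11], [0, 4.3, 0]]
    - [[-1, 0, -15], [0, 5.7, 0]]

```text
time_s: 18.55
ee_pos: [0.5052, -0.1847, 0.0726]
tool_rot: [-90.0, -0.4, 166.0]
force: [-2.1, -1.9, 1.4]
finger_gap: 0.35
```

Request:
drive_tool:
  motion:
    - [[0, 0, -4], [0, 1.5, 0]]
    - [[-0.3, 0, -7.5], [0, 3, 0]]
    - [[-0.7, 0, -11], [0, 4.3, 0]]
    - [[-1, 0, -15], [0, 5.7, 0]]

```text
time_s: 18.95
ee_pos: [0.5097, -0.1701, 0.0724]
tool_rot: [-89.9, -0.4, 160.2]
force: [-1.9, -1.1, 1.7]
finger_gap: 0.352
```

```bash
python3 - <<'E'
from h import *
arc("R",0,[1.15,1.2,1.25,1.3,1.35,1.4,1.43],.072,0)
E
```

```text
t 18.95 q [  32.5   29.2  -21.1  111.4   15.1   42.5 -107.2] F [-1.94 -1.06  1.72] gap 0.35235468532515474
tool th,r (np.float64(1.1551526624024655), np.float64(0.1502784254919475)) [ 0.5097 -0.1701  0.0724]
F tangential(open +) -1.657855165675664 radial 1.4653100410785083
1.15 [-0.3  0.4  0.8] [-0.07 -0.32  0.44]
1.2 [-0.4  0.4 -6.7] [-0.08  2.54  0.44]
1.25 [ -0.9   0.4 -14.2] [-0.09  5.41  0.43]
1.3 [ -1.8   0.4 -21.7] [-0.1   8.27  0.43]
1.35 [ -3.1   0.4 -29. ] [-0.11 11.14  0.43]
1.4 [ -4.7   0.4 -36.4] [-0.12 14.    0.43]
1.43 [ -5.9   0.4 -40.7] [-0.13 15.72  0.42]
```

Request:
drive_tool:
  motion:
    - [[-0.2, 0, -4], [0, 1.5, 0]]
    - [[-0.5, 0, -8], [0, 3, 0]]
    - [[-0.8, 0, -12], [0, 4.5, 0]]
    - [[-1.2, 0, -16], [0, 6, 0]]
    - [[-1.6, 0, -20], [0, 7.5, 0]]
    - [[-2.2, 0, -24], [0, 9.2, 0]]
    - [[-3, 0, -28.5], [0, 11, 0]]
    - [[-4, 0, -33], [0, 12.5, 0]]

```text
time_s: 19.75
ee_pos: [0.5244, -0.1399, 0.0722]
tool_rot: [-89.8, -0.5, 147.6]
force: [-1.5, -1.0, 1.1]
finger_gap: 0.351
```

```bash
python3 - <<'E'
from h import *
arc("R",0,[1.38,1.4,1.43,1.45],.072,0)
E
```

```text
t 19.75 q [  26.7   29.3  -18.2  110.7   13.1   42.5 -121.6] F [-1.52 -0.96  1.11] gap 0.35138134325045944
tool th,r (np.float64(1.379107633228314), np.float64(0.15039010573521802)) [ 0.5244 -0.1399  0.0722]
F tangential(open +) -1.6260718999064532 radial 0.7688639516388539
1.38 [-0.4  0.2 -0.1] [-0.17  0.23  0.45]
1.4 [-0.4  0.2 -3.1] [-0.18  1.38  0.45]
1.43 [-0.6  0.2 -7.6] [-0.18  3.1   0.45]
1.45 [ -0.8   0.2 -10.6] [-0.19  4.24  0.45]
```

Request:
drive_tool:
  motion:
    - [[-0.4, 0, -3], [0, 1.4, 0]]
    - [[-0.5, 0, -6], [0, 2.5, 0]]
    - [[-0.6, 0, -8], [0, 3, 0]]
    - [[-0.6, 0, -9.5], [0, 3.2, 0]]
    - [[-0.6, 0, -9.5], [0, 3.2, 0]]

```text
time_s: 20.25
ee_pos: [0.5299, -0.1324, 0.0721]
tool_rot: [-89.8, -0.5, 144.4]
force: [-2.8, -1.7, 0.5]
finger_gap: 0.352
```

```bash
python3 - <<'E'
from h import *
arc("R",0,[1.35,1.4],.072,0)
E
```

```text
t 20.25 q [  25.2   29.5  -17.5  110.2   12.6   42.6 -125.2] F [-2.78 -1.71  0.46] gap 0.3517193742385862
tool th,r (np.float64(1.4410031357436837), np.float64(0.15018131795721443)) [ 0.5299 -0.1324  0.0721]
F tangential(open +) -3.0245495530319766 radial 1.2352306062644702
1.35 [-0.7  0.1 13.6] [-0.2  -4.7   0.47]
1.4 [-0.3  0.1  6.2] [-0.21 -1.83  0.46]
```

The right knob is at about 1.4 rad, at or next to its open stop. I centre, open the fingers and lift.

Request:
drive_tool:
  motion:
    - [[0, 0, 3], [0, 0, 0]]
    - [[0, 0, 4], [0, 0, 0]]
    - [[0, 0, 4], [0, 0, 0]]
    - [[0, 0, 4], [0, 0, 0]]
    - [[0, -15, 4], [0, 0, 0]]
    - [[0, -40, 4], [0, 0, 0]]
    - [[0, -70, 4], [0, 0, 0]]
    - [[0, -105, 4], [0, 0, 0]]
    - [[0, -140, 4], [0, 0, 0]]
    - [[0, -140, 4], [0, 0, 0]]
  gripper: 0.5

```text
time_s: 21.25
ee_pos: [0.5327, -0.1362, 0.2187]
tool_rot: [-90.0, 0.1, 144.4]
force: [0.7, 0.2, 0.4]
finger_gap: 0.499
```

Request:
drive_tool:
  motion:
    - [[20, 0, 20], [0, 0, 0]]
    - [[40, 0, 40], [0, 0, 0]]
    - [[60, 0, 60], [0, 0, 0]]
    - [[80, 0, 80], [0, 0, 0]]
    - [[80, 0, 110], [0, 0, 0]]
    - [[80, 0, 140], [0, 0, 0]]
    - [[80, 0, 140], [0, 0, 0]]
    - [[80, 0, 140], [0, 0, 0]]

```text
time_s: 22.05
ee_pos: [0.386, -0.2036, 0.2188]
tool_rot: [-90.0, 0.2, 144.3]
force: [1.0, 1.0, -0.2]
finger_gap: 0.501
```

```bash
python3 - <<'E'
from h import *
s=st(); print(s["joint_positions"].round(1),s["force"])
from plant import cams
for n in("top","scene"):
  q=cams.snapshot(n);c=cloud(q);P=c.reshape(-1,3)
  for side in "LR":
    p,y=PIV[side]; d=P[:,:2]-p; r=np.hypot(d[:,0],d[:,1]); m=(r<.175)&(r>.12)&(P[:,2]>.105)&(P[:,2]<.125)
    if m.any():
        k=P[m].mean(0);d=k[:2]-p; print(n,side,m.sum(),k," th",np.radians(40+y)-np.arctan2(-d[1],-d[0]),np.hypot(*d))
  cv2.imwrite(f"pics/{n}5.png",q["pixels"])
E
```

```text
[  40.     6.   -16.7  118.8    2.1   55.3 -103.5] [ 0.97604606  1.01667764 -0.1608799 ]
top L 45 [0.51022824 0.10015094 0.1139016 ]  th -0.004158709770428426 0.15066487364155107
top R 44 [ 0.52642281 -0.13678675  0.1145975 ]  th 1.4038917312795498 0.15045356156084272
```

View pics/top5.png

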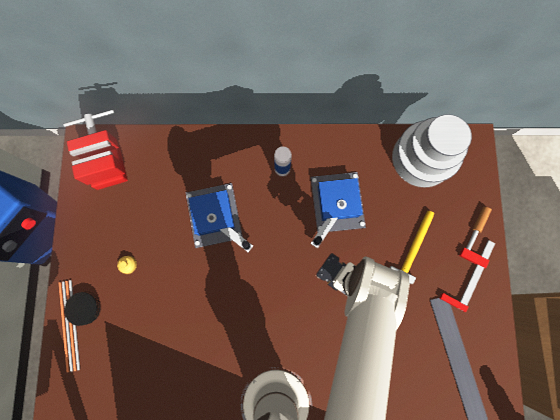

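View pics/scene5.png

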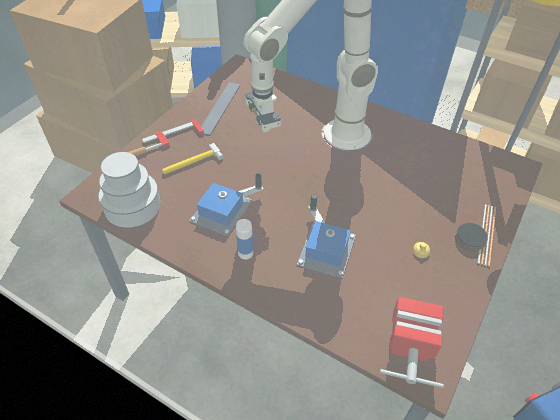

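The left knob is at (247,243) at −0.004 rad and the right knob at (318,240) at 1.404 rad. The spray can (283,160), hammer (420,240) and brush (127,265) are where they were, and the gripper is clear of everything. I hand the job in.

```bash
python3 -c "
from plant import job
print(job.finish_job())"
```

```text
the job is handed in; nothing more can be done
None
```

The job is handed in: the left arm is the one that binds and now stands closed, and the right arm is free and now stands fully open.

- **Left arm (tested first):** it began to bind at about 0.65 rad. The force rose springily, about 3 N over 3 mm. The highest reading sideways on the knob was 10.4 N (about 12 N with an upward component), and I stopped there. I then swung it back until I felt the closed stop at 6.7 N.
- **Right arm:** it dragged only 2–3 N all the way round. I did not feel a hard open stop, but the camera measured it at the 1.4 rad open position.
- **Last checks:** the top camera put the left arm at −0.004 rad and the right arm at 1.404 rad. Both knobs were measured at 150–151 mm from their pivots, against the stated 150 mm. The gripper was clear of everything. By eye in the pictures, the spray can, hammer and brush had not moved. The clock read about 22 s.
- **Disagreement:** the first camera reading of the right boss came out too high (97 mm instead of about 70 mm). I took both pivots from the box roof outlines instead, and the later knob distances and end angles agreed with that.

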